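# Slide the gel plate out to show its edge

### The job

Push the orange gel plate along the ledge towards the end where the empty steel tray stands, until about 30 mm of it sticks out past that end of the ledge, so that the next person can take it by its edge. Leave it lying flat and square to the ledge, without sticking out at the ledge's long sides; slide it only, never pick it up or tip it, and leave the vial, tray, tube rack and jar where they are.

Things in the scene. Friction and masses are not known exactly. Their poses are not given: they have to be found in the camera images.
- ledge: Fixed mid-grey bench ledge (a slab on two feet) with white end faces: 180 mm along its own x, 300 mm along its own y, top face 70 mm above the origin and flat, without rims. The slab is 18 mm thick. Origin: centre of its underside, on the bench. Its long axis is y; its two ends are at y = -150 mm and y = +150 mm; x points away from the robot. It stands turned by up to 0.2 rad.
- plate: Loose opaque orange plastic gel plate, a plain rectangle 90 mm along its own x, 110 mm along its own y and 6 mm thick, 0.1 to 0.2 kg, lying on the ledge, turned by up to 0.3 rad from it. Origin: centre of its underside. It slides with ordinary friction (about 1 N). Its long axis is to end up along the ledge's long axis; with 30 mm out, its centre is 125 mm from the ledge's middle along the ledge's y.
- tray: Loose empty steel tray, 120 x 100 mm, 30 mm high, standing on the bench beyond one end of the ledge (at +y or -y in the ledge's frame, changing from start to start). Origin: centre of its underside. It marks the end to push towards; do not move it.
- rack: Loose blue tube rack with eight capped tubes, 130 mm along its x, 70 mm along its y, 95 mm high with the caps, standing on the bench beyond the ledge's other end. Origin: centre of its underside. Do not move it.
- vial: Loose small amber vial with white cap, 26 mm in diameter, 35 mm high, standing on the ledge near the long side away from the robot, beside the plate. Origin: centre of its underside. Do not move it.
- jar: Loose jar with blue cap, 52 mm in diameter, 60 mm high, standing on the bench beyond the ledge as seen from the robot. Origin: centre of its underside. Do not move it.
Not all that is in view belongs to the job. Of the things like the plate, leave any that is red; of the rest the larger one is meant.

How it is judged:
By the outcome, as a careful person would: the job done as asked, in the order asked, and still so for the second after the job is handed in, with the robot touching nothing.
It also fails if it takes over 38 s, if anything falls off the work surface, if the arm or the gripper's body presses on something with over 40 N, if the wrist force passes 120 N, or if a joint passes its speed limit or range.

### The arm

A 6-joint arm with a two-finger parallel gripper is mounted at the origin on the work surface. World frame = base frame: x ahead of the robot, y to its left, z up, the work surface at z = 0. Lengths are in mm, angles in rad, forces in N, time in s.
With the tool pointing down it reaches from about 350 to 775 mm from the base axis. Payload 7.3 kg.
Tool frame: the origin (TCP) lies at the centre of the arm's flange, where the gripper is bolted on; the fingertips stand 178 mm ahead of it and the grasp point (between the pads) lies 159 mm ahead of it; z points along the fingers, y is the direction in which the jaws open and shut (so a half turn about z gives the same grasp; the last joint's range is limited). The gripper opens to 92 mm and grips with 3 to 60 N. Pads are 19 mm wide; open, the fingers measure 130 mm over their backs; the gripper's body (75 mm by 190 mm) begins 47 mm behind the grasp point.
Start: joints at [1.128, 0.342, 1.524, -0, 1.275, -0.146], TCP at [153.52, 502.055, 404.741] pointing down, gripper open.
Joint ranges: [-2.53, 2.53], [-0.77, 2.02], [0.04, 2.7], [-1, 4.14], [0.28, 2.66], [-3.11, 3.11]. Speed limits (rad/s): [2.57, 2.57, 3.14, 3.14, 3.14, 3.14].

### API

Orientations are given as [roll, pitch, yaw] about the fixed x, y, z axes, in that order (R = Rz(yaw) Ry(pitch) Rx(roll)).
In Python, from plant import status, viewer, ticket gives the robot as it stands.
- The arm moves only by the tool play_rows, never from a script. Its argument "commands" is a list of rows, each an object with "offset": the shift along the tool's x, y, z in m, a list of three; "twist": the turn about the tool's z in degrees. A call has 1 to 5 rows; each row shifts and turns the commanded pose from where the row before left it, along the tool's axes as they then stand; what a row does not reach is not made up. A row lasts 1/10 s, in which the tool goes at most 50 mm and 8.59 degrees, less where a joint would pass 70% of its speed; a pose out of reach is approached as far as the arm can. A call with a gripper value outside its range is refused whole. "jaw" is the closure in counts, from 0 (fully open) to 255 (shut), set as the call begins (left out, the last holds). The fingers move at their own pace and stop on an object; the grip force is fixed at half the most. Time passes only in rows, so rows that do not move let the fingers close. It gives the time, the measured TCP pose, the force and the opening at its end, in the units of the state.
- status.get_obs(): the state, without advancing time (a new reading comes with each control period).
- viewer.capture(name): name is "scene" or "top" or "wrist"; returns the picture (480x640x3 uint8, red, green, blue); there is no depth.
- viewer.camera_params(name): a dict with "fov_y" (degrees; the focal length in pixels is half the picture's height over the tangent of half this angle, whatever the lens; pixels are square), "cx", "cy" (the principal point, pixels), "D" ([k1, k2, p1, p2, k3] as OpenCV has them; the pictures are not rectified), "rvec" (rotation vector, rad) and "tvec" (3), from world to camera coordinates, as OpenCV has them; the wrist camera has in their place "T_tool_cam" (4x4, takes a point from camera to tool coordinates, whose origin is the TCP and whose axes are the flange's). Camera axes: x right, y down, z forward; pixel columns grow to the right and rows downward; lengths in mm; the calibration is good to about 2 mm. A picture is of the moment at which its call begins: read the wrist's pose just before it. camera_params takes no time and is no camera call.
- ticket.close_job(): hands the job in, once; it reports no verdict.
The state is a dict: "time": time; "joint_positions": joint angles; "dq": joint speeds; "tau": joint torques, N m; "tool_pos": TCP position; "tcp_rot": TCP orientation; "contact_force": force on the tool from outside, world axes, zero at the start; "moment": the same for the moment, N m; "grip_width": finger opening in mm.
Only numpy, scipy, OpenCV 4.12 (cv2) and the standard library are available. Lean on these libraries where they do the work, as an engineer would, in place of code of your own. Each camera call takes 0.05 s, during which the arm holds its last target.

## Working session

There is one attempt and no reset: what is moved stays moved. The work goes in short steps, Python scripts to look and compute and a tool call to move; the robot and the scene stay as the last step left them, time stands still between calls to the robot, and variables do not carry over. Pictures are saved under pics/ and viewed, and the job is handed in when it is done.

Besides the shell and the picture viewer there is one more tool, called after "Request:" as name(argument=value, ...) on one line, values as JSON. play_rows: Moves the arm, as the interface text tells. Its arguments: {"type":"object","properties":{"commands":{"type":"array"},"jaw":{"type":"number"}},"required":["commands"]}

```bash
mkdir -p pics; ls; python3 - <<'E'
from plant import status, viewer
import cv2
print(status.get_obs())
for n in ["scene","top","wrist"]:
    print(n,viewer.camera_params(n))
for n in ["scene","top"]:
    cv2.imwrite(f"pics/{n}0.png",cv2.cvtColor(viewer.capture(n),cv2.COLOR_RGB2BGR))
E
```

```text
pics
{'time': 0.0, 'joint_positions': array([ 1.12803772e+00,  3.42731799e-01,  1.52503570e+00, -2.26923287e-05,
        1.27538227e+00, -1.46009078e-01]), 'dq': array([-0.00122268,  0.00124071, -0.00175376,  0.00296279, -0.00042862,
       -0.00014551]), 'tau': array([-1.63308538e-03, -4.31245422e+01, -2.44217527e+01,  7.16282590e-02,
        5.59974031e-02, -1.33285494e-04]), 'tool_pos': array([153.44374203, 501.9320736 , 404.03351223]), 'tcp_rot': array([-3.14004895e+00, -2.05077847e-04,  2.84484959e+00]), 'contact_force': array([0.55162856, 0.58777693, 0.43981345]), 'moment': array([-0.00352036, -0.00849193,  0.03589753]), 'grip_width': 91.74684655722952}
scene {'fov_y': 46.912268585327496, 'cx': 313.4342533652305, 'cy': 251.02413054357763, 'D': array([-0.03568688,  0.        ,  0.        ,  0.        ,  0.        ]), 'rvec': array([ 1.54591305,  2.01328978, -0.81091649]), 'tvec': array([ 122.35017385, -369.57384296, 1373.58414691])}
top {'fov_y': 43.73510001939644, 'cx': 332.89844418647607, 'cy': 239.8315025724983, 'D': array([-0.16126831,  0.        ,  0.        ,  0.        ,  0.        ]), 'rvec': array([ 2.22142273, -2.17123108,  0.05367285]), 'tvec': array([  -3.10149218,  583.89203035, 1011.08262705])}
wrist {'fov_y': 63.58426031297353, 'cx': 318.783777521805, 'cy': 244.16543770444764, 'D': array([0.01958653, 0.        , 0.        , 0.        , 0.        ]), 'T_tool_cam': array([[-5.19506462e-04, -9.60422894e-01, -2.78545497e-01,
         7.47812879e+01],
       [ 9.99999851e-01, -5.45608581e-04,  1.61861814e-05,
        -1.15067842e+00],
       [-1.67522393e-04, -2.78545447e-01,  9.60423035e-01,
         2.08972230e+01],
       [ 0.00000000e+00,  0.00000000e+00,  0.00000000e+00,
         1.00000000e+00]])}
```

View pics/scene0.png

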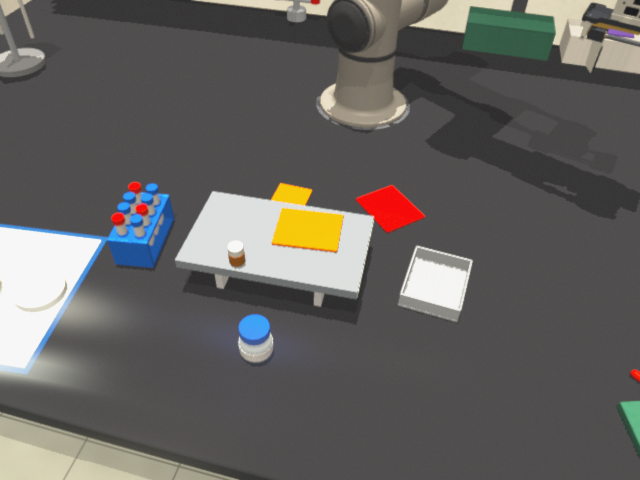

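View pics/top0.png

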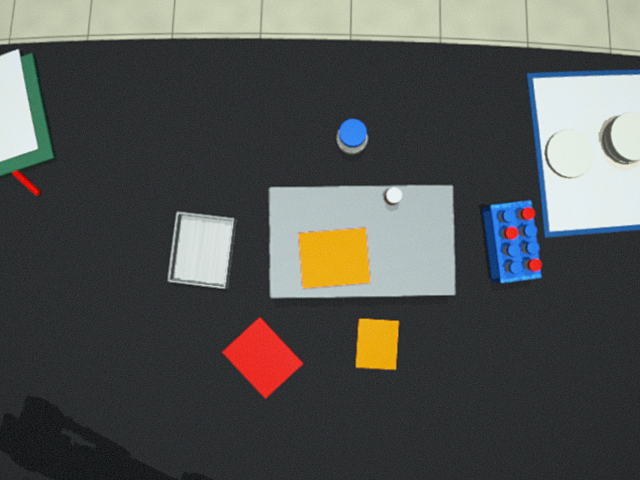

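Plate look-alikes in the top picture: red sheet at (262,357), small orange sheet on the bench at (377,344), and the larger orange plate on the ledge at (334,258). By the description it is the last one. I'll check it in a crop next. The tray is at the left end, around (201,250).

```bash
cat > h.py <<'E'
import numpy as np,cv2
from plant import status,viewer
def K(n):
    p=viewer.camera_params(n); f=240/np.tan(np.radians(p['fov_y'])/2)
    return np.array([[f,0,p['cx']],[0,f,p['cy']],[0,0,1]]),p
def ray(n,px,z):
    k,p=K(n); u=cv2.undistortPoints(np.array(px,float).reshape(-1,1,2),k,p['D']).reshape(-1,2)
    R,_=cv2.Rodrigues(p['rvec']); t=p['tvec']; o=-R.T@t
    d=np.c_[u,np.ones(len(u))]@R
    return o+d*((z-o[2])/d[:,2])[:,None]
def proj(n,P):
    k,p=K(n); return cv2.projectPoints(np.array(P,float),p['rvec'],p['tvec'],k,p['D'])[0].reshape(-1,2)
E
python3 - <<'E'
from h import *
im=cv2.imread('pics/top0.png'); c=im[170:320,255:475]
cv2.imwrite('pics/c0.png',cv2.resize(c,(792,540),interpolation=cv2.INTER_CUBIC))
hsv=cv2.cvtColor(im,cv2.COLOR_BGR2HSV)
m=cv2.inRange(hsv,(10,150,120),(35,255,255)); 
for q in cv2.findContours(m,0,1)[0]:
    if cv2.contourArea(q)>500:
        r=cv2.minAreaRect(q); print(r,cv2.boxPoints(r))
        b=ray('top',cv2.boxPoints(r),76); print(b.round(1), [np.linalg.norm(b[i]-b[i-1]).round(1) for i in range(4)],b.mean(0))
E
```

```text
((376.95721435546875, 343.6848449707031), (40.92015838623047, 50.02738571166992), 3.5763344764709473) [[354.97668 367.37357]
 [358.0973  317.44357]
 [398.93774 319.99612]
 [395.81714 369.92612]]
[[376.4 -30.   76. ]
 [456.9 -33.1  76. ]
 [454.1 -99.   76. ]
 [373.5 -95.9  76. ]] [np.float64(66.0), np.float64(80.6), np.float64(65.9), np.float64(80.7)] [415.23949514 -64.47953188  76.        ]
((333.751220703125, 257.639892578125), (54.90458679199219, 67.18535614013672), 85.42607879638672) [[298.07635 232.95389]
 [365.04773 227.59618]
 [369.4261  282.3259 ]
 [302.4547  287.6836 ]]
[[590.6  66.6  76. ]
 [601.7 -41.2  76. ]
 [513.7 -50.1  76. ]
 [502.7  57.4  76. ]] [np.float64(88.4), np.float64(108.4), np.float64(88.5), np.float64(108.0)] [552.18202189   8.16020161  76.        ]
```

View pics/c0.png

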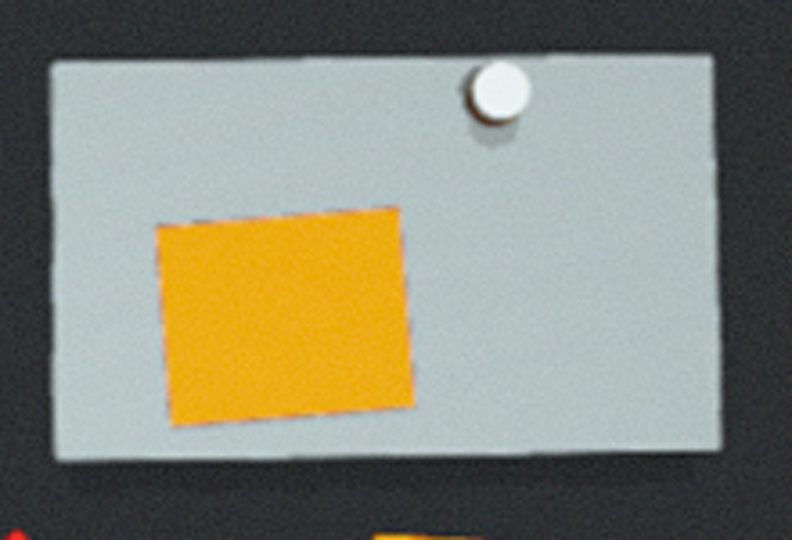

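The crop shows the plate, about 108x88 mm, at crop corners (157,227), (399,208), (413,406), (172,426). The ledge corners are (51,62), (713,55), (721,450), (55,460), and the vial cap is at (500,92). The plate is the larger orange one, so the choice holds.

```bash
python3 - <<'E'
from h import *
f=lambda q:(np.array(q,float)+.5)/3.6-.5+[255,170]
L=ray('top',f([(51,62),(713,55),(721,450),(55,460)]),70)
print(L.round(1),[np.linalg.norm(L[i]-L[i-1]).round(1) for i in range(4)])
c=L.mean(0); ey=(L[0]-L[1]+L[3]-L[2]);ey/=np.linalg.norm(ey);ex=np.array([ey[1],-ey[0],0])
print('c',c,'ey',ey,'yaw',np.arctan2(-ey[0],ey[1]))
P=ray('top',f([(157,227),(399,208),(413,406),(172,426)]),76)
for q in [*P,P.mean(0)]: d=q-c; print('plate L',(d@ex).round(1),(d@ey).round(1), q.round(1))
e=P[0]-P[1]+P[3]-P[2];print('plate yaw',np.arctan2(-e[0],e[1]))
v=ray('top',f([(500,92)]),105)[0]; print('vial',v,(v-c)@ex,(v-c)@ey)
t=ray('top',[(177,212),(234,218),(227,289),(168,282)],30);print('tray',[(((q-c)@ex).round(),((q-c)@ey).round()) for q in t])
# scene cross-check
print(proj('scene',np.r_[L,P]).round(0))
E
```

```text
[[ 665.3  116.9   70. ]
 [ 675.8 -184.4   70. ]
 [ 496.3 -190.4   70. ]
 [ 485.4  110.    70. ]] [np.float64(180.0), np.float64(301.5), np.float64(179.6), np.float64(300.6)]
c [580.71974408 -36.98242239  70.        ] ey [-0.03560851  0.99936582  0.        ] yaw 0.035616038323234296
plate L 14.0 102.9 [591.   66.3  76. ]
plate L 21.1 -5.7 [602.  -41.9  76. ]
plate L -67.6 -10.6 [513.6 -50.   76. ]
plate L -75.1 97.1 [502.2  57.4  76. ]
plate L -26.9 45.9 [552.2   8.   76. ]
plate yaw 0.10340569430113723
vial [651.80907565 -83.55692378 105.        ] 69.38579929686223 -49.07634967785031
tray [(np.float64(55.0), np.float64(313.0)), (np.float64(43.0), np.float64(215.0)), (np.float64(-77.0), np.float64(227.0)), (np.float64(-64.0), np.float64(329.0))]
[[358. 291.]
 [174. 258.]
 [212. 190.]
 [374. 215.]
 [337. 249.]
 [272. 241.]
 [282. 206.]
 [343. 213.]]
```

Request:
play_rows(commands=[{"offset":[0,0,0],"twist":8},{"offset":[0,0,0],"twist":8},{"offset":[0,0,0],"twist":8},{"offset":[0,0,0],"twist":8},{"offset":[0,0,0],"twist":8}], jaw=125)

```text
time: 0.6
tool_pos: [153.5, 502.0, 404.3]
tcp_rot: [-3.141, 0.0, 2.141]
contact_force: [-0.8, 0.4, 0.5]
grip_width: 56.4
```

Request:
play_rows(commands=[{"offset":[0,0,0],"twist":8},{"offset":[0,0,0],"twist":8},{"offset":[0,0,0],"twist":8},{"offset":[0,0,0],"twist":7},{"offset":[0,0,0],"twist":0}])

```text
time: 1.1
tool_pos: [153.5, 502.0, 404.4]
tcp_rot: [-3.141, 0.001, 1.605]
contact_force: [0.1, -1.3, -0.3]
grip_width: 46.9
```

Request:
play_rows(commands=[{"offset":[-0.038,0.025,0],"twist":0},{"offset":[-0.038,0.025,0],"twist":0},{"offset":[-0.038,0.025,0],"twist":0},{"offset":[-0.038,0.025,0],"twist":0},{"offset":[-0.038,0.025,0],"twist":0}])

```text
time: 1.6
tool_pos: [285.6, 315.0, 404.7]
tcp_rot: [3.141, -0.0, 1.61]
contact_force: [0.0, -0.0, 0.5]
grip_width: 46.6
```

Request:
play_rows(commands=[{"offset":[-0.038,0.025,0],"twist":0},{"offset":[-0.038,0.025,0],"twist":0},{"offset":[-0.038,0.025,0],"twist":0},{"offset":[-0.038,0.025,0],"twist":0},{"offset":[-0.038,0.025,0],"twist":0}])

```text
time: 2.1
tool_pos: [417.2, 129.2, 404.8]
tcp_rot: [3.141, -0.0, 1.609]
contact_force: [0.8, 0.5, -0.7]
grip_width: 47.0
```

Request:
play_rows(commands=[{"offset":[-0.038,0.025,0],"twist":0},{"offset":[-0.038,0.025,0],"twist":0},{"offset":[-0.038,0.025,0],"twist":0},{"offset":[-0.038,0.025,0],"twist":0},{"offset":[-0.03,0.02,0],"twist":0}])

```text
time: 2.6
tool_pos: [543.9, -49.1, 404.4]
tcp_rot: [-3.141, 0.0, 1.608]
contact_force: [0.0, 0.8, 0.5]
grip_width: 47.0
```

Request:
play_rows(commands=[{"offset":[0,0,0],"twist":0},{"offset":[0,0,0],"twist":0}])

```text
time: 2.8
tool_pos: [542.8, -47.2, 404.0]
tcp_rot: [-3.14, -0.001, 1.607]
contact_force: [-0.8, -0.1, -0.1]
grip_width: 46.7
```

```bash
python3 - <<'E'
from h import *
o=status.get_obs(); np.save('o1.npy',np.r_[o['tool_pos'],o['tcp_rot']])
for n in ['wrist','scene']: cv2.imwrite(f'pics/{n}1.png',cv2.cvtColor(viewer.capture(n),cv2.COLOR_RGB2BGR))
E
```

```text
(no output)
```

View pics/wrist1.png

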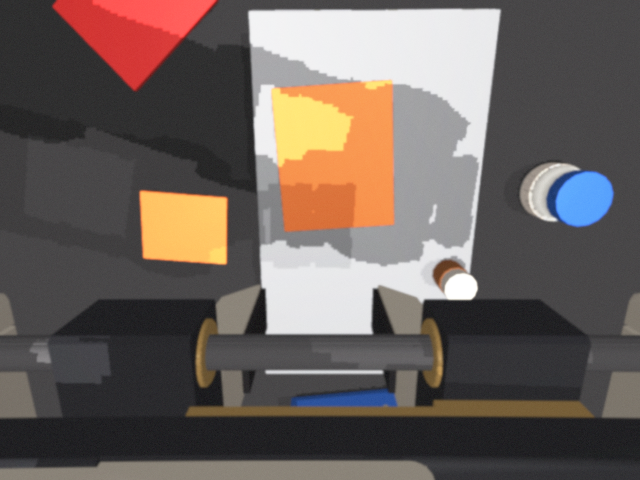

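The wrist view shows the plate corners at (272,89), (392,81), (395,223), (285,231). The ledge's tray end is at (250,11)-(499,10), its near long side runs through (262,285), and its far long side through about (472,260).

```bash
cat >> h.py <<'E'
from scipy.spatial.transform import Rotation as Ro
def wray(o,px,z):
    k,p=K('wrist'); u=cv2.undistortPoints(np.array(px,float).reshape(-1,1,2),k,p['D']).reshape(-1,2)
    T=np.eye(4);T[:3,:3]=Ro.from_euler('xyz',o[3:]).as_matrix();T[:3,3]=o[:3];T=T@p['T_tool_cam']
    d=np.c_[u,np.ones(len(u))]@T[:3,:3].T; return T[:3,3]+d*((z-T[2,3])/d[:,2])[:,None]
C=np.array([580.7,-37,70]);EY=np.array([-.0356,.99937,0]);EX=np.array([.99937,.0356,0])
def led(P): return np.array([[(q-C)@EX,(q-C)@EY] for q in P]).round(1)
E
python3 - <<'E'
from h import *
o=np.load('o1.npy')
print(led(wray(o,[(272,89),(392,81),(395,223),(285,231)],76)))
print(led(wray(o,[(250,11),(499,10),(262,285),(472,260)],70)))
E
```

```text
[[-73.3  95.6]
 [ 14.9 100.9]
 [ 23.1  -5.7]
 [-66.4 -12.4]]
[[-87.7 147.6]
 [ 89.  147.5]
 [-88.1 -62.3]
 [ 91.2 -39.3]]
```

Request:
play_rows(commands=[{"offset":[-0.031,0.012,0],"twist":0},{"offset":[0,0,0.045],"twist":0},{"offset":[0,0,0.045],"twist":0},{"offset":[0,0,0.04],"twist":0},{"offset":[0,0,0],"twist":0}])

```text
time: 3.4
tool_pos: [553.8, -75.6, 270.2]
tcp_rot: [-3.131, -0.003, 1.608]
contact_force: [-0.6, 0.6, -0.3]
grip_width: 46.5
```

Request:
play_rows(commands=[{"offset":[0,0,0],"twist":0},{"offset":[0,0,0.01],"twist":0},{"offset":[0,0,0.007],"twist":0},{"offset":[0,0,0],"twist":0},{"offset":[0,0,0],"twist":0}])

```text
time: 3.9
tool_pos: [556.0, -77.3, 258.2]
tcp_rot: [3.141, 0.0, 1.606]
contact_force: [-0.0, -0.2, 0.4]
grip_width: 46.8
```

Request:
play_rows(commands=[{"offset":[0,0,0.004],"twist":0},{"offset":[0,0,0.003],"twist":0},{"offset":[0,0,0],"twist":0},{"offset":[0,0,0],"twist":0}])

```text
time: 4.3
tool_pos: [555.9, -77.3, 250.6]
tcp_rot: [-3.141, -0.0, 1.606]
contact_force: [-0.7, 0.1, 0.9]
grip_width: 46.7
```

```bash
python3 - <<'E'
from h import *
im=cv2.cvtColor(viewer.capture('scene'),cv2.COLOR_RGB2BGR)[150:330,150:410]
cv2.imwrite('pics/s2.png',cv2.resize(im,None,fx=3,fy=3,interpolation=cv2.INTER_CUBIC))
o=status.get_obs();print(o['tool_pos'],o['contact_force'],led([o['tool_pos']]))
E
```

```text
[555.98421884 -77.30337303 250.70747768] [0.33147277 0.01176243 0.48625238] [[-26.1 -39.4]]
```

View pics/s2.png

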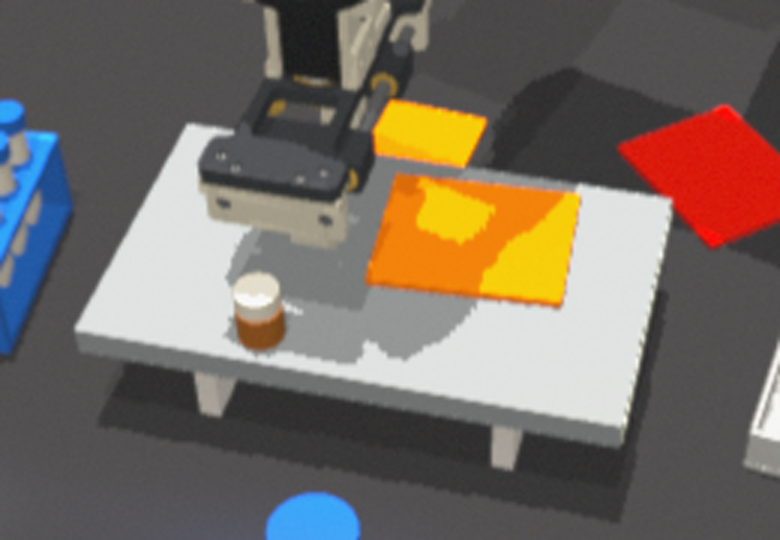

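The jaws stand low on the ledge at crop (275,200), clear of the vial at (260,310) and with a gap before the plate edge at (380,230). Nothing is touching, so I start pushing.

Request:
play_rows(commands=[{"offset":[0.008,0,0],"twist":0},{"offset":[0.008,0,0],"twist":0},{"offset":[0.008,0,0],"twist":0},{"offset":[0.008,0,0],"twist":0},{"offset":[0.008,0,0],"twist":0}])

```text
time: 4.85
tool_pos: [554.5, -36.4, 250.8]
tcp_rot: [3.141, 0.0, 1.606]
contact_force: [0.0, -1.2, -0.3]
grip_width: 46.8
```

Request:
play_rows(commands=[{"offset":[0.008,0,0],"twist":0},{"offset":[0.008,0,0],"twist":0},{"offset":[0.008,0,0],"twist":0},{"offset":[0.004,0,0],"twist":0},{"offset":[0,0,0],"twist":0}])

```text
time: 5.35
tool_pos: [553.5, -8.6, 250.7]
tcp_rot: [-3.141, -0.0, 1.606]
contact_force: [-0.8, -0.5, -0.1]
grip_width: 46.4
```

```bash
cat > look.py <<'E'
import sys
from h import *
n=sys.argv[1]
o=status.get_obs();print(o['time'],o['tool_pos'],o['contact_force'],led([o['tool_pos']]))
np.save(f'o{n}.npy',np.r_[o['tool_pos'],o['tcp_rot']])
for c in ['wrist','top']: cv2.imwrite(f'pics/{c}{n}.png',cv2.cvtColor(viewer.capture(c),cv2.COLOR_RGB2BGR))
E
python3 look.py 3
```

```text
5.35 [553.50719381  -8.59617375 250.67837175] [-0.78765819 -0.5084654  -0.12337778] [[-26.2  29.4]]
```

View pics/wrist3.png

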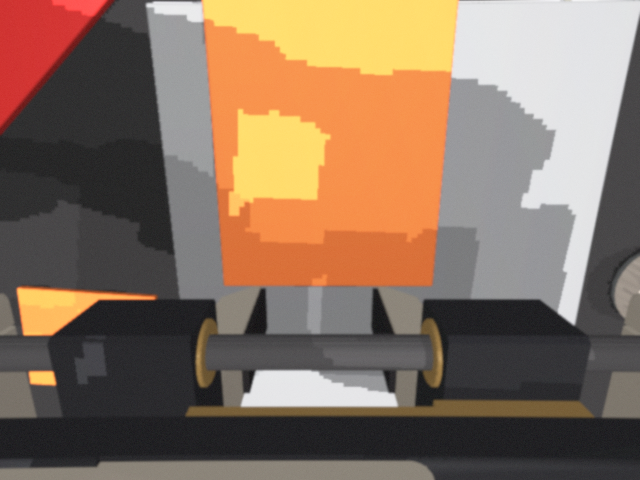

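View pics/top3.png

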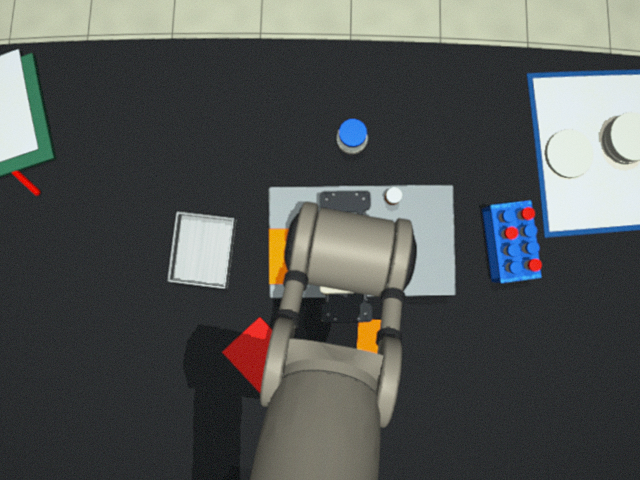

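In the wrist picture the plate's trailing edge is level, (225,286)-(432,285), so it lies square against both fingers. In the top picture its leading edge has reached the ledge's end at column 269.

```bash
python3 - <<'E'
from h import *
o=np.load('o3.npy')
print(led(wray(o,[(225,286),(432,285),(204,0),(458,0)],76)))
print(led(wray(o,[(148,4),(638,2),(176,270),(575,310)],70)))
E
```

```text
[[-66.1  40.3]
 [ 22.1  40.8]
 [-65.9 147.1]
 [ 22.2 147. ]]
[[-87.7 147.4]
 [ 88.  147.2]
 [-88.5  45.4]
 [ 88.5  26.4]]
```

Request:
play_rows(commands=[{"offset":[0.006,0,0],"twist":0},{"offset":[0.006,0,0],"twist":0},{"offset":[0.006,0,0],"twist":0},{"offset":[0.004,0,0],"twist":0},{"offset":[0.002,0,0],"twist":0}])

```text
time: 5.95
tool_pos: [552.7, 15.3, 250.7]
tcp_rot: [3.142, -0.0, 1.606]
contact_force: [0.1, -0.6, -0.8]
grip_width: 47.1
```

Request:
play_rows(commands=[{"offset":[0,0,0],"twist":0},{"offset":[0,0,0],"twist":0}])

```text
time: 6.15
tool_pos: [552.7, 14.8, 250.7]
tcp_rot: [-3.142, -0.0, 1.606]
contact_force: [-0.3, -0.2, 0.3]
grip_width: 46.7
```

```bash
python3 look.py 4
```

```text
6.15 [552.72361491  14.76686767 250.68691851] [-0.27257243 -0.21277165  0.26942994] [[-26.1  52.7]]
```

View pics/wrist4.png

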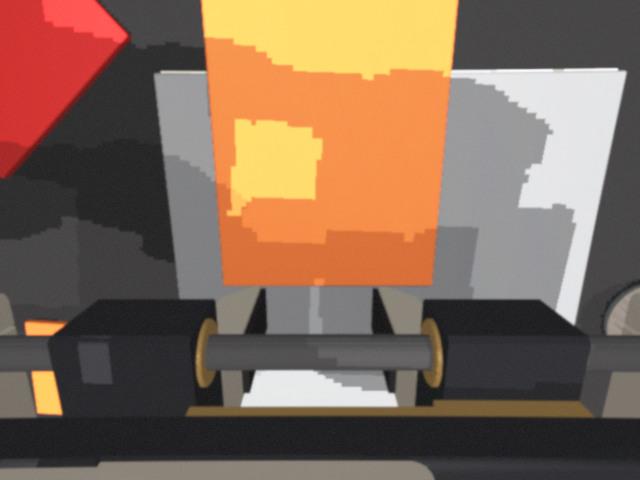

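```bash
python3 -c "
import cv2
cv2.imwrite('pics/c4.png',cv2.resize(cv2.imread('pics/top4.png')[170:320,230:450],None,fx=3.6,fy=3.6,interpolation=2))"
```

```text
(no output)
```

View pics/c4.png

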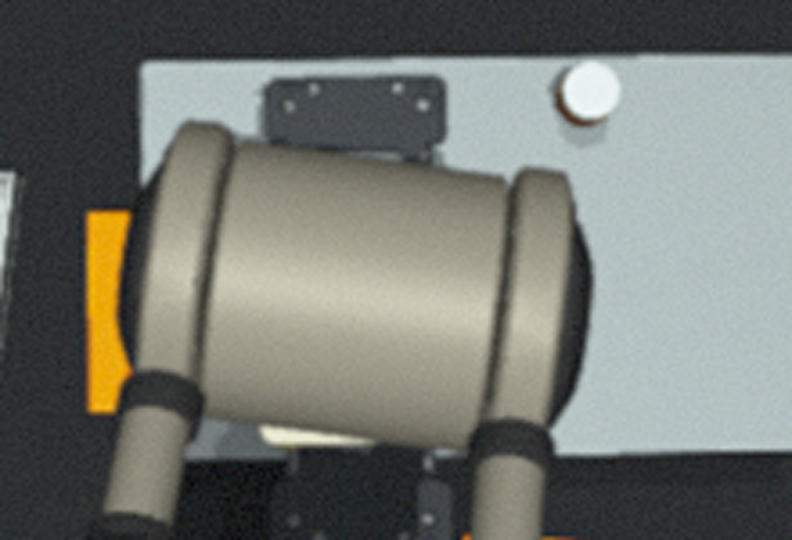

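The wrist view shows the trailing edge still level at row 285 and the ledge end at row about 71. In the top crop the plate's leading edge is at x=87 and the ledge end at x=140.

```bash
python3 - <<'E'
from h import *
o=np.load('o4.npy')
print(led(wray(o,[(223,286),(433,286)],76)))
print(led(wray(o,[(155,72),(624,70)],70)))
f=lambda q:(np.array(q,float)+.5)/3.6-.5+[230,170]
print(led(ray('top',f([(87,211),(88,412)]),76)),led(ray('top',f([(140,63),(143,460)]),70)))
E
```

```text
[[-66.9  63.7]
 [ 22.6  63.6]]
[[-87.9 148.4]
 [ 88.4 148.3]]
[[ 22.1 174.9]
 [-68.  175.1]] [[ 89.6 151.2]
 [-90.  151.2]]
```

Both cameras put about 25 mm past the end, so I push 5 mm more.

Request:
play_rows(commands=[{"offset":[0.003,0,0],"twist":0},{"offset":[0.002,0,0],"twist":0},{"offset":[0,0,0],"twist":0},{"offset":[0,0,0],"twist":0}])

```text
time: 6.65
tool_pos: [552.6, 19.8, 250.7]
tcp_rot: [-3.142, -0.0, 1.606]
contact_force: [-0.0, -0.1, -0.1]
grip_width: 47.1
```

```bash
python3 look.py 5;python3 -c "
import cv2
cv2.imwrite('pics/c5.png',cv2.resize(cv2.imread('pics/top5.png')[170:320,230:450],None,fx=3.6,fy=3.6,interpolation=2))
cv2.imwrite('pics/w5.png',cv2.resize(cv2.imread('pics/wrist5.png')[20:320,120:640],None,fx=1.5,fy=1.5,interpolation=2))"
```

```text
6.65 [552.5504648   19.78822413 250.70896412] [-0.03530642 -0.07601944 -0.09773475] [[-26.1  57.8]]
```

View pics/c5.png

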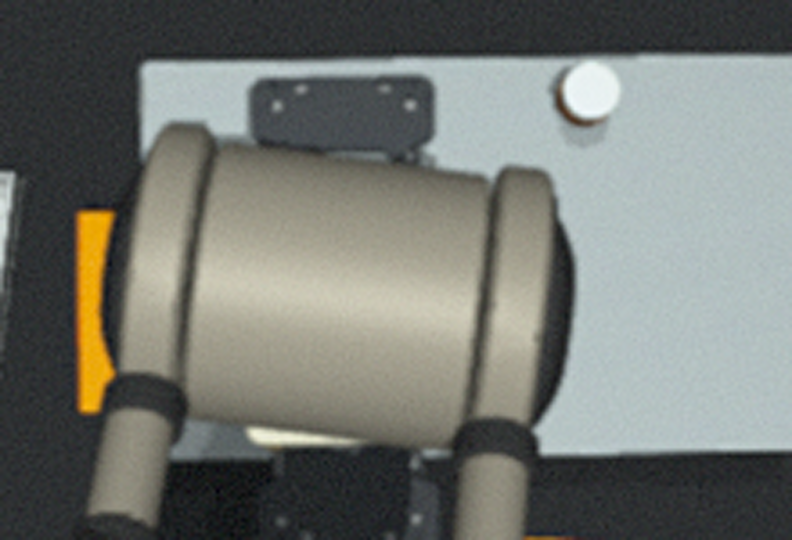

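View pics/w5.png

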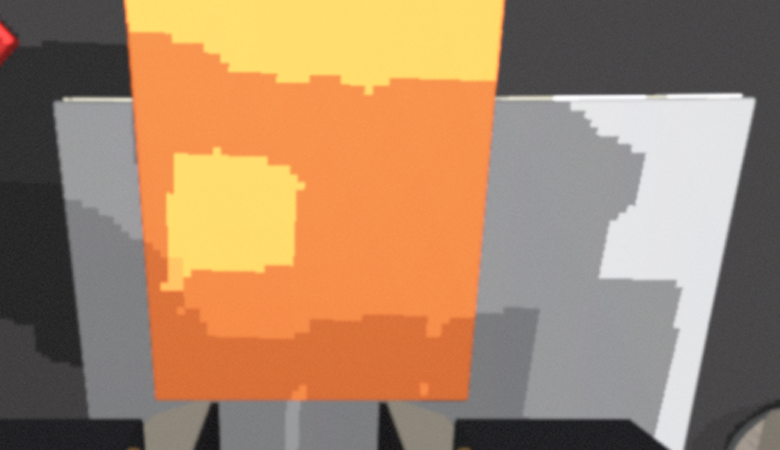

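The leading edge is now at crop x=77 and the ledge end at 140. I back off and look with the view clear.

Request:
play_rows(commands=[{"offset":[-0.006,0,0],"twist":0},{"offset":[-0.012,0,0],"twist":0},{"offset":[-0.012,0,0],"twist":0},{"offset":[0,0,0],"twist":0},{"offset":[0,0,-0.02],"twist":0}])

```text
time: 7.25
tool_pos: [552.8, -11.1, 268.7]
tcp_rot: [-3.136, -0.001, 1.604]
contact_force: [-0.3, -0.0, 0.2]
grip_width: 47.3
```

Request:
play_rows(commands=[{"offset":[0,0,-0.04],"twist":0},{"offset":[0,0,-0.04],"twist":0},{"offset":[0,0,-0.045],"twist":0},{"offset":[0,-0.04,0],"twist":0},{"offset":[-0.02,-0.04,0],"twist":0}])

```text
time: 7.75
tool_pos: [473.8, -32.4, 397.0]
tcp_rot: [3.138, 0.0, 1.608]
contact_force: [0.5, -1.0, -0.2]
grip_width: 46.6
```

Request:
play_rows(commands=[{"offset":[-0.04,-0.02,0],"twist":0},{"offset":[-0.045,0,0],"twist":0},{"offset":[-0.045,0,0],"twist":0},{"offset":[0,0,0],"twist":0},{"offset":[0,0,0],"twist":0}])

```text
time: 8.25
tool_pos: [458.6, -164.6, 395.5]
tcp_rot: [-3.141, -0.001, 1.603]
contact_force: [0.2, 0.9, 0.7]
grip_width: 46.9
```

```bash
python3 look.py 6;python3 -c "
import cv2
cv2.imwrite('pics/c6.png',cv2.resize(cv2.imread('pics/top6.png')[170:320,230:450],None,fx=3.6,fy=3.6,interpolation=2))"
```

```text
8.25 [ 458.56794816 -164.56598799  395.46044942] [0.18768696 0.9162098  0.72615318] [[-126.6 -123.1]]
```

View pics/c6.png

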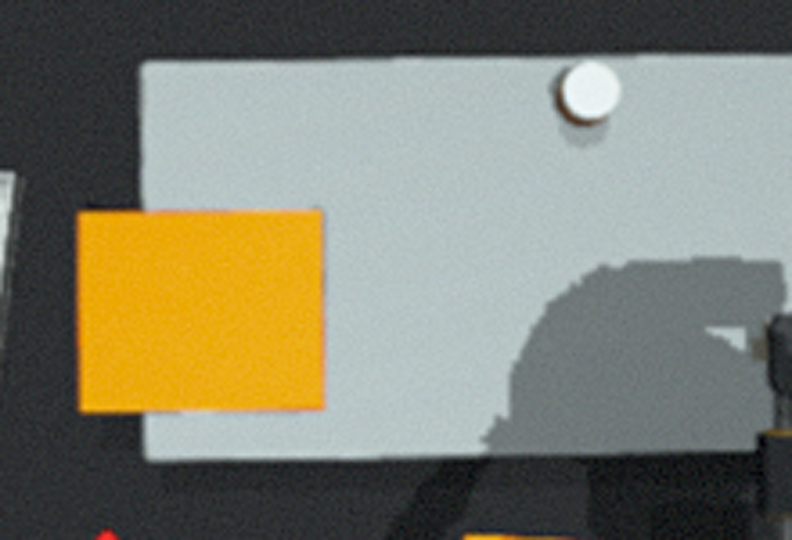

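View pics/wrist6.png

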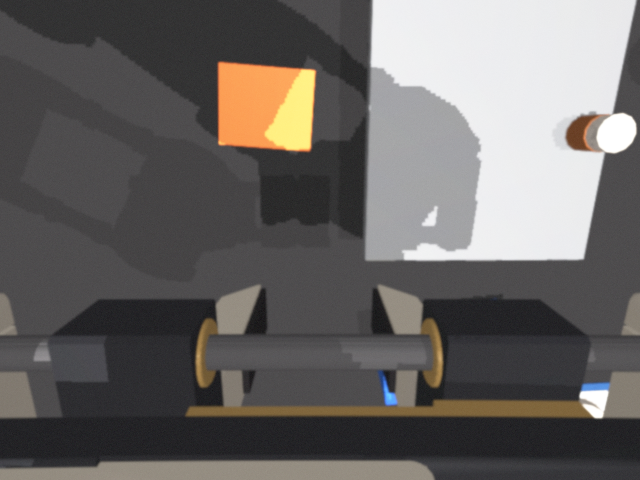

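The top crop shows the plate clear and square, with corners (78,211), (323,211), (324,409), (80,411). The ledge end runs (141,63)-(145,460), and the vial is still at its place.

```bash
python3 - <<'E'
from h import *
f=lambda q:(np.array(q,float)+.5)/3.6-.5+[230,170]
P=ray('top',f([(78,211),(323,211),(324,409),(80,411)]),76)
print(led(P),led(P).mean(0),led(ray('top',f([(141,63),(145,460)]),70)))
print('vial',ray('top',f([(590,92)]),105))
o=np.load('o5.npy')
print(led(wray(o,[(120+155/1.5,20+401/1.5),(120+467/1.5,20+401/1.5)],76)),led(wray(o,[(120+55/1.5,20+102/1.5),(120+755/1.5,20+98/1.5)],70)))
a=cv2.imread('pics/top0.png').astype(int);b=cv2.imread('pics/top6.png').astype(int)
for n,(x0,y0,x1,y1) in dict(tray=(160,205,240,295),jar=(330,110,375,160),vial=(380,180,408,210),rack=(480,195,545,285)).items(): print(n,abs(a-b)[y0:y1,x0:x1].mean().round(1))
E
```

```text
[[ 22.2 178.9]
 [ 20.7  68.8]
 [-67.8  69.4]
 [-67.5 178.7]] [-23.1  123.95] [[ 89.6 150.8]
 [-90.  150.3]]
vial [[651.80907565 -83.55692378 105.        ]]
[[-66.8  68.1]
 [ 22.   68. ]] [[-88.  147.8]
 [ 89.4 148. ]]
tray 2.9
jar 3.5
vial 2.5
rack 7.3
```

```bash
python3 -c "
import cv2,numpy as np
r=[cv2.imread(f'pics/top{i}.png')[190:290,470:560] for i in (0,6)]
cv2.imwrite('pics/r6.png',cv2.resize(np.hstack(r),None,fx=4,fy=4))"
```

```text
(no output)
```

View pics/r6.png

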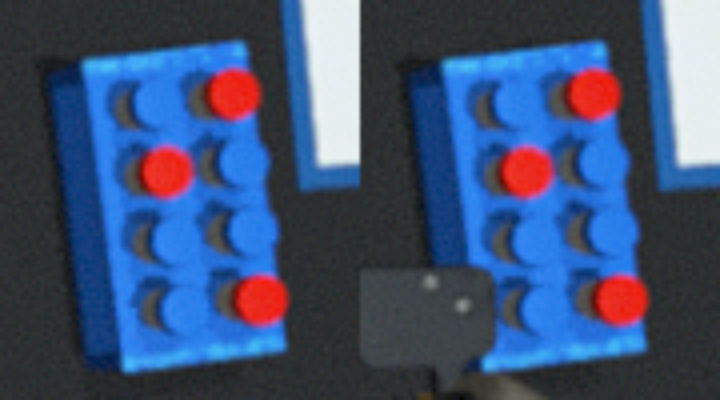

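The rack hasn't moved. The gripper only covers a corner of it from above (fingertips at z about 217 mm, rack top at 95 mm).

```bash
python3 -c "
from plant import ticket
print(ticket.close_job())"
```

```text
the job is handed in; nothing more can be done
None
```

I slid the larger orange plate along the ledge towards the tray end with both fingertips against its trailing edge. It was never lifted. Then I backed the arm off and handed the job in at about 8.4 s.

Last checks:
- **Overhang:** about 28.5 mm by the top camera (plate centre 124 mm along the ledge) and about 30 mm by the wrist camera, so the two differ by 1–2 mm.
- **Position on the ledge:** the plate is square to within about 0.01 rad. It spans x −68 to +22 mm, well inside the ±90 mm long sides.
- **Other objects:** the vial, tray, jar and rack look unmoved when the first and last top pictures are compared. Part of the rack was hidden by the raised gripper in the last picture.
- **Scene camera:** at the start, the ledge corners I projected into the scene picture were several pixels off at the rack end. I relied on the top and wrist cameras, which agreed with each other to about 3 mm.

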